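Set the light box and hold a slide rack over it for inspection

TASK

Turn the light box's dial until its white pointer meets the red mark, and let go of it. Then lift the blue-handled slide rack out of the white tray, keeping it upright, and carry it over the middle of the glowing panel; finish there still holding it, level and motionless, with its underside about 10 cm above the panel. Leave the dial at the mark and do not disturb the orange-handled rack or the other things on the bench.

Things in the scene. Friction and masses are not known exactly. Their poses are not given: they have to be found in the camera images.
- dial (a joint): angle of the light box's black dial about its vertical axis, rad; grows as the dial turns clockwise seen from above, range 0 to 2.6. At 0 the white pointer points along the light box's +y, at 1.571 along its +x, exactly at the red mark. It starts between 0.15 and 0.85, stays where it is left and resists with about 0.04 N m
- dial_grip (a point): point on the dial's axis, at the mid-height of its grip bar. The bar is 44 mm long, 12 mm thick and 26 mm high (its top 12 mm above this point, its foot 14 mm below, on a skirt 48 mm across and 8 mm high; the light box's top lies 23 mm below this point). The point turns with the dial: its +y axis runs along the bar, towards the white pointer; z up
- red_mark (a point): red index line on the white scale disc, on top of the light box, 31 mm from the dial's axis, on the side towards the panel
- light_box: flat grey light box, 270 (x) by 200 (y) by 40 mm, fixed; origin at the centre of its underside, z up. The dial's axis is at its x -85 mm, y 0; the panel at the +x end. It may stand on the robot's left or right
- panel (a point): centre of the glowing off-white panel (146 by 166 mm, flush in the top of the light box); axes as the light box
- tray: white enamelled tray with a dark rim, 240 (x) by 340 (y) by 45 mm, walls and floor 5 mm, open on top, fixed; origin at the centre of its underside, z up. It holds both racks, one in each half of its length
- blue_rack: loose steel slide rack filled with glass slides, with a blue grip bar, 100 (x) by 80 (y) mm, 97 mm high in all, 0.15 to 0.31 kg; slides and end walls reach up to 32 mm. Origin at the centre of its underside, z up; its centre of mass is straight above the origin
- blue_handle (a point): centre of the blue rack's grip bar, 90 mm above its underside. The bar runs along the rack's x: 100 mm long, 12 mm thick (y), 14 mm high, with an upright at each end (x +-47 mm) and 50 mm of free room under it; axes as the rack
- orange_rack: the same rack with an orange grip bar, to be left alone; origin at the centre of its underside, z up, bar along its x
- specimen_jar: blue jar with a black lid, 68 mm across, 85 mm high; origin under its centre
- amber_bottle: amber bottle with a white cap, 44 mm across, 100 mm high; origin under its centre
- marker_pen: grey marker pen with a black cap lying on the bench, 133 mm long (x), 13 mm thick; origin under its middle
- tweezers: steel tweezers lying on the bench, about 130 mm long (x), 4 mm thick; origin under their middle

How it is judged:
By the outcome, as a careful person would: the job done as asked, in the order asked, and still so for the second after the job is handed in, while the arm keeps its last pose, push and grip.
It also fails if it takes over 69 s, if anything falls off the work surface, if the arm or the gripper's body presses on something with over 40 N, if the wrist force passes 120 N, or if a joint passes its speed limit or range.

ROBOT

A 7-joint arm with a two-finger parallel gripper is mounted at the origin on the work surface. World frame = base frame: x ahead of the robot, y to its left, z up, the work surface at z = 0. Lengths are in mm, angles in rad, forces in N, time in s.
With the tool pointing down it reaches from about 400 to 900 mm from the base axis. Payload 5.6 kg.
Tool frame: the origin (TCP) lies midway between the tips of the shut fingers; the grasp point (between the pads) lies 19 mm behind it; z points along the fingers, y is the direction in which the jaws open and shut (so a half turn about z gives the same grasp; the last joint's range is limited). The gripper opens to 92 mm and grips with 3 to 60 N. Pads are 20 mm wide; open, the fingers measure 128 mm over their backs; the gripper's body (75 mm by 189 mm) begins 69 mm behind the grasp point.
Start: joints at [1.111, 0.468, -0.012, 1.603, 0.006, 1.071, -0.056], TCP at [263.105, -594.378, 214.592] pointing down, gripper open.
Joint ranges: [-2.53, 2.53], [-0.31, 2.02], [-1.57, 1.55], [0.28, 2.44], [-1.29, 4.43], [0.15, 1.84], [-2.92, 2.92]. Speed limits (rad/s): [2.57, 2.57, 3.14, 3.14, 3.14, 3.14, 3.14].

INTERFACE

Orientations are given as a unit quaternion [x, y, z, w].
In Python, from plant import sense, read_camera, close_job gives the robot as it stands. The module is installed in compiled form; this text tells all that it offers.
- The arm moves only by the shell command python3 -m jog 'ROWS'. ROWS is JSON, a list that holds one entry, the list of rows, each a list of 7 numbers: the shift along the tool's x, y, z in units of 50 mm (1.0 is 50 mm), then the turn, a rotation vector about the tool's x, y, z in units of 8 degrees (1.0 is 8 degrees), then the finger opening in mm, from 0 to 91.9. A call has exactly 10 rows; each row is the pose to reach, as a shift and turn from the pose commanded when the call began, along the tool's axes at that moment; what a row does not reach only later rows make up. A row lasts 1/10 s, in which the tool goes at most 50 mm and 8.59 degrees, less where a joint would pass 70% of its speed; a pose out of reach is approached as far as the arm can. A call with a gripper value outside its range is refused whole. The fingers move at their own pace and stop on an object; the grip force is fixed at half the most. Time passes only in rows, so rows that repeat a pose let the fingers close, or fill a call up. It gives the time, the measured TCP pose, the force and the opening at its end, in the units of the state.
- sense(): the state, without advancing time (a new reading comes with each control period).
- read_camera(name): name is "side" or "top" or "wrist"; returns a dict with "pixels" (384x512x3 uint8, red, green, blue), "depth" (384x512 float32, mm along the optical axis (not along the pixel's ray), 0 where there is no reading), "intrinsics" (3x3 intrinsics, pixels), "R" (3x3) and "t" (3): a world point X has camera coordinates R X + t; the wrist camera has in their place "hand_eye" (4x4, takes a point from camera to tool coordinates, whose origin is the TCP and whose axes are the flange's). Camera axes: x right, y down, z forward; pixel columns grow to the right and rows downward; lengths in mm; the calibration is good to about 2 mm. A picture is of the moment at which its call begins: read the wrist's pose just before it.
- close_job(): hands the job in, once; it reports no verdict.
The state is a dict: "clock": time; "qpos": joint angles; "dq": joint speeds; "joint_torque": joint torques, N m; "ee_pos": TCP position; "ee_rot": TCP orientation; "force": force on the tool from outside, world axes, zero at the start; "torque": the same for the moment, N m; "width": finger opening in mm.
Only numpy, scipy, OpenCV 4.12 (cv2) and the standard library are available. Lean on these libraries where they do the work, as an engineer would, in place of code of your own. Each camera call takes 0.05 s, during which the arm holds its last target.

## Working session

There is one attempt and no reset: what is moved stays moved. The work goes in short steps, Python scripts to look and compute and a shell command to move; the robot and the scene stay as the last step left them, time stands still between calls to the robot, and variables do not carry over. Pictures are saved under pics/ and viewed, and the job is handed in when it is done.

```bash
mkdir -p pics; python3 - <<'E'
from plant import sense, read_camera
import cv2, numpy as np, pickle
s=sense()
for k in s: print(k, np.round(s[k],4))
for n in ["side","top","wrist"]:
    c=read_camera(n); cv2.imwrite(f"pics/{n}0.png",c["pixels"][...,::-1]); pickle.dump(c,open(f"{n}0.pkl","wb"))
    print(n,np.round(c["intrinsics"],1).tolist(), [np.round(c[k],3).tolist() for k in("R","t","hand_eye") if k in c])
E
```

```text
clock 0.0
qpos [ 1.111   0.4684 -0.0116  1.6036  0.0061  1.0714 -0.0563]
dq [ 0.0015 -0.0001  0.0014  0.0004  0.0004 -0.0004 -0.0004]
joint_torque [-1.30000e-03 -5.20568e+01 -1.26000e-02 -2.43749e+01 -5.66000e-02
  1.74000e-02  2.00000e-04]
ee_pos [ 262.8122 -593.8617  213.6432]
ee_rot [ 9.784e-01  2.069e-01 -3.000e-04 -8.000e-04]
force [ 0.3271 -0.2106 -0.3593]
torque [-0.0231 -0.0378  0.0619]
width 92.1032
side [[379.4, 0.0, 253.2], [0.0, 379.4, 187.9], [0.0, 0.0, 1.0]] [[[0.884, -0.466, 0.015], [-0.305, -0.602, -0.738], [0.353, 0.648, -0.674]], [-534.739, 240.957, 696.028]]
top [[357.9, 0.0, 257.7], [0.0, 357.9, 194.7], [0.0, 0.0, 1.0]] [[[0.008, -0.999, 0.033], [-0.986, -0.013, -0.163], [0.164, -0.031, -0.986]], [-30.188, 591.033, 900.024]]
wrist [[286.3, 0.0, 251.2], [0.0, 286.3, 196.0], [0.0, 0.0, 1.0]] [[[0.0, -0.963, -0.268, 76.016], [1.0, 0.0, -0.0, 1.227], [0.0, -0.268, 0.963, -171.604], [0.0, 0.0, 0.0, 1.0]]]
```

View pics/top0.png

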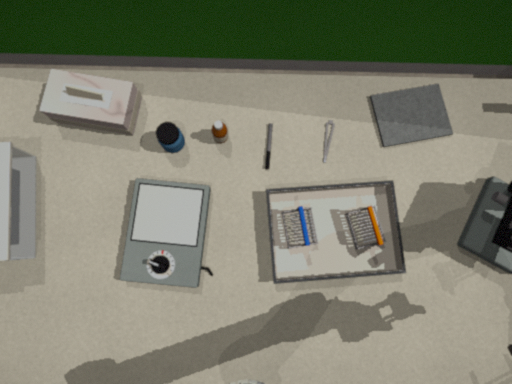

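View pics/side0.png

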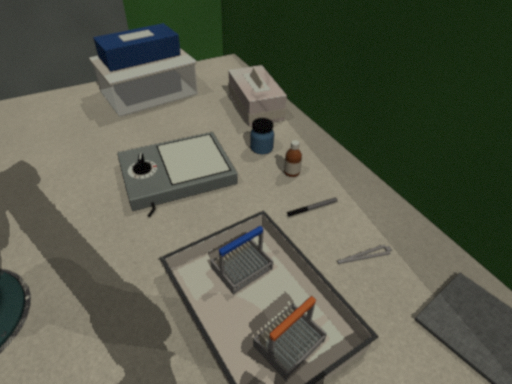

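View pics/wrist0.png

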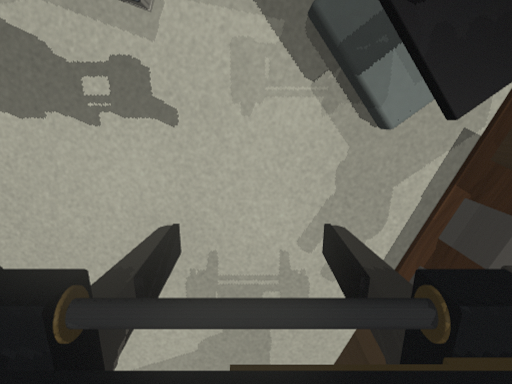

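The top view shows the light box at about (167,232) with the dial at (160,264). The blue bar is at about (304,226) and the orange one at (376,226), both in the tray. I'll zoom in and measure.

```bash
cat > h.py <<'E'
import numpy as np, cv2, pickle
from scipy.spatial.transform import Rotation as Ro
def ray(c,u,v,z):
    d=np.linalg.inv(c["intrinsics"])@[u,v,1]; R=np.array(c["R"]);o=-R.T@c["t"]; d=R.T@d
    return o+d*(z-o[2])/d[2]
def dep(c,u,v):
    Z=c["depth"][int(v),int(u)]; p=np.linalg.inv(c["intrinsics"])@[u,v,1]*Z
    return np.array(c["R"]).T@(p-c["t"])
def wr(c,s):
    # give the wrist camera R,t
    he=np.array(c["hand_eye"]); Rt=Ro.from_quat(s["ee_rot"]).as_matrix()
    Rw=Rt@he[:3,:3]; o=Rt@he[:3,3]+s["ee_pos"]; c["R"]=Rw.T; c["t"]=-Rw.T@o; return c
def blob(m,minA=15):
    n,l,st,ce=cv2.connectedComponentsWithStats(m.astype(np.uint8))
    return sorted([(st[i,4],l==i) for i in range(1,n) if st[i,4]>=minA],key=lambda a:-a[0])
E
python3 - <<'E'
from h import *
T=pickle.load(open("top0.pkl","rb"));S=pickle.load(open("side0.pkl","rb"))
for n,c,zz in(("top",T,97),("side",S,97)):
    hsv=cv2.cvtColor(c["pixels"],cv2.COLOR_RGB2HSV);h,s,v=[hsv[...,i].astype(int) for i in range(3)]
    for nm,m in(("blue",(h>105)&(h<125)&(s>150)&(v>80)),("orange",(h>3)&(h<14)&(s>180)&(v>120)),("red",((h<6)|(h>174))&(s>120)&(v>80))):
        for A,b in blob(m,4)[:4]:
            ys,xs=np.nonzero(b); r=cv2.minAreaRect(np.c_[xs,ys].astype(np.float32))
            d=np.median([dep(c,x,y) for x,y in zip(xs,ys)],0)
            box=cv2.boxPoints(r)
            print(n,nm,A,np.round([xs.mean(),ys.mean()],1),np.round(r[1],1),round(r[2],1),"dep",d.round(1))
    cc=c["pixels"]
cv2.imwrite("pics/z1.png",cv2.resize(T["pixels"][170:300,115:220,::-1],None,fx=5,fy=4.6,interpolation=cv2.INTER_NEAREST)[:600])
cv2.imwrite("pics/z2.png",cv2.resize(T["pixels"][175:290,260:410,::-1],None,fx=5,fy=5,interpolation=cv2.INTER_NEAREST))
E
```

```text
top blue 146 [303.5 225.8] [38.   4.1] 78.7 dep [ 505.6 -137.1  101.6]
side blue 532 [131.5  37.7] [13.5 75.3] 78.7 dep [495.8 677.8 193.1]
side blue 288 [240.  240.5] [ 6.3 47.5] 59.7 dep [ 499.2 -141.   101.5]
side orange 342 [291.6 318.4] [ 6.7 55.3] 47.5 dep [ 501.7 -320.   102. ]
```

View pics/z1.png

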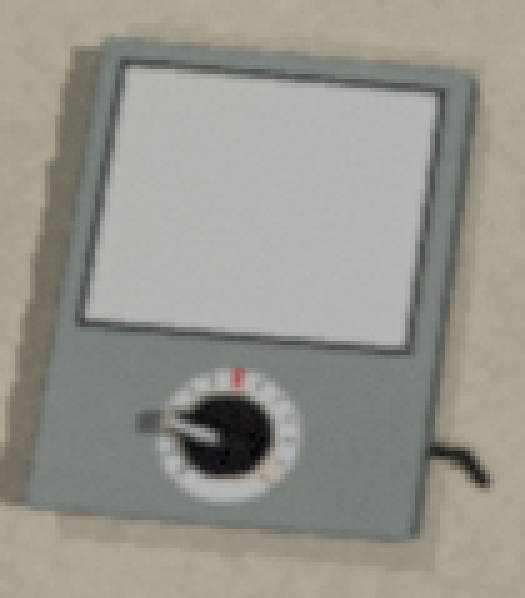

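View pics/z2.png

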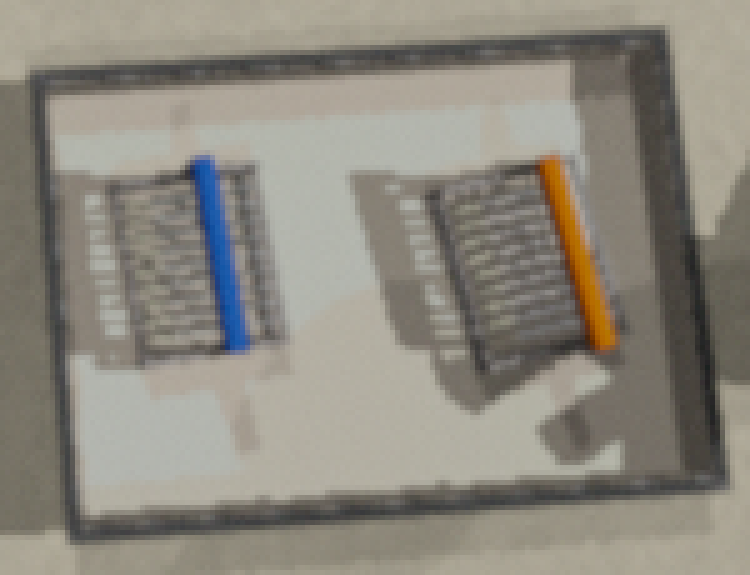

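```bash
cat > m1.py <<'E'
from h import *
T=pickle.load(open("top0.pkl","rb"));S=pickle.load(open("side0.pkl","rb"))
def quad(m):
    cs,_=cv2.findContours(m.astype(np.uint8),cv2.RETR_EXTERNAL,cv2.CHAIN_APPROX_NONE)
    return max(cs,key=cv2.contourArea)
for n,c,seed in(("top",T,(168,215)),("side",S,(190,162))):
    hsv=cv2.cvtColor(c["pixels"],cv2.COLOR_RGB2HSV)
    px=c["pixels"].astype(int); ref=px[seed[1],seed[0]]
    m=np.abs(px-ref).max(2)<22
    _,l=cv2.connectedComponents(m.astype(np.uint8)); m=l==l[seed[1],seed[0]]
    ct=quad(m).reshape(-1,2)
    P=np.array([ray(c,u,v,40)[:2] for u,v in ct],np.float32)
    r=cv2.minAreaRect(P); print(n,ref,"panel",np.round(r[0],1),np.round(r[1],1),round(r[2],2))
    # box edge long dir
# red mark & dial
u=lambda x,y:((x+.5)/5-.5+115,(y+.5)/4.6-.5+170)
for nm,p,z in(("red",(238,378),40),("disc",(231,435),41),("ptr_in",(217,437),75),("ptr_out",(165,424),75)):
    print(nm,ray(T,*u(*p),z).round(1))
hsv=cv2.cvtColor(T["pixels"],cv2.COLOR_RGB2HSV);h,s,v=[hsv[...,i].astype(int) for i in range(3)]
for nm,(lo,hi) in(("blue",(105,125)),("or",(5,20))):
    b=blob((h>=lo)&(h<=hi)&(s>140)&(v>80)&(np.arange(512)[None]>260)&(np.arange(384)[:,None]>180))[0][1]
    P=np.array([ray(T,x,y,102)[:2] for y,x in zip(*np.nonzero(b))],np.float32); r=cv2.minAreaRect(P)
    C=np.cov(P.T); w,V=np.linalg.eigh(C); print(nm,P.mean(0).round(1),np.round(r,1) if 0 else r, "dir",np.degrees(np.arctan2(V[1,1],V[0,1])))
E
python3 m1.py
```

```text
top [179 180 177] panel [538.1 213.5] [163.9 144. ] 84.92
side [161 162 144] panel [534.8 214.6] [160.2 142.5] 84.9
red [439.7 221.8  40. ]
disc [408.3 223.5  41. ]
ptr_in [408.1 222.5  75. ]
ptr_out [414.8 248.4  75. ]
blue [ 505.7 -136.4] ((506.9513854980469, -136.08099365234375), (93.74745178222656, 10.34938907623291), 10.728080749511719) dir -169.81548725181668
or [ 507.  -315.3] ((508.5684814453125, -314.29058837890625), (96.9166488647461, 12.869035720825195), 16.2329158782959) dir -164.6768489127196
```

```bash
cat > go.py <<'E'
import sys,numpy as np
from plant import sense
from scipy.spatial.transform import Rotation as Ro
# args: x y z yaw(tool x dir, deg); tool down; from the measured pose
def go(x,y,z,yaw):
    s=sense(); R=Ro.from_quat(s["ee_rot"]); p=np.array(s["ee_pos"])
    c,n=np.cos(np.radians(yaw)),np.sin(np.radians(yaw))
    G=Ro.from_matrix(np.array([[c,n,0],[n,-c,0],[0,0,-1.]]))
    d=R.inv().apply(np.array([x,y,z])-p)/50; r=(R.inv()*G).as_rotvec(degrees=True)/8
    X=R.as_matrix()[:,0]
    print("clk",round(s["clock"],2),"pos",p.round(1),"yaw",np.degrees(np.arctan2(X[1],X[0])).round(2),"zdir",R.as_matrix()[:,2].round(4),"w",round(s["width"],1),"F",np.round(s["force"],1),"q7",np.round(s["qpos"],2))
    print("shift",d.round(3),"turn",r.round(3))
if __name__=="__main__": go(*map(float,sys.argv[1:5]))
E
python3 go.py 520 -200 260 50
```

```text
clk 0.15 pos [ 262.9 -594.   213.9] yaw 23.88 zdir [-6.0e-04  1.2e-03 -1.0e+00] w 92.0 F [ 0.  -0.2  0.5] q7 [ 1.11  0.47 -0.01  1.6   0.01  1.07 -0.06]
shift [ 7.892 -5.126 -0.917] turn [-1.000e-02 -1.000e-03 -3.266e+00]
```

```bash
python3 -m jog '[[[0.5,-0.3,-0.2,0,0,-0.3,91],[1.3,-0.85,-0.5,0,0,-0.6,91],[2.1,-1.4,-0.9,0,0,-1,91],[2.9,-1.9,-0.92,0,0,-1.3,91],[3.7,-2.4,-0.92,0,0,-1.6,91],[4.5,-2.95,-0.92,0,0,-2,91],[5.3,-3.45,-0.92,0,0,-2.3,91],[6.1,-4,-0.92,0,0,-2.6,91],[6.9,-4.5,-0.92,0,0,-3,91],[7.7,-5,-0.92,0,0,-3.27,91]]]'; python3 go.py 408.5 224.5 195 75.5
```

```text
clock: 1.15
ee_pos: [514.6, -208.2, 260.6]
ee_rot: [0.906, 0.424, -0.0, 0.0]
force: [-0.2, -0.4, 0.9]
width: 90.8
clk 1.15 pos [ 514.6 -208.2  260.6] yaw 50.14 zdir [-1.e-04 -2.e-04 -1.e+00] w 90.8 F [-0.2 -0.4  0.9] q7 [ 0.58  0.29 -0.31  1.77  0.1   1.1  -0.46]
shift [ 5.284 -7.175  1.31 ] turn [ 0.00e+00  2.00e-03 -3.17e+00]
```

```bash
python3 -m jog '[[[0.5,-0.75,0.1,0,0,-0.3,91],[1.05,-1.5,0.2,0,0,-0.6,91],[1.6,-2.25,0.3,0,0,-1,91],[2.15,-3,0.5,0,0,-1.3,91],[2.7,-3.75,0.7,0,0,-1.6,91],[3.25,-4.5,0.9,0,0,-2,91],[3.8,-5.25,1.1,0,0,-2.3,91],[4.35,-6,1.3,0,0,-2.6,91],[4.9,-6.7,1.3,0,0,-3,91],[5.28,-7.17,1.3,0,0,-3.17,91]]]'; python3 - <<'E'
from plant import sense,read_camera
from h import *
s=sense();c=wr(read_camera("wrist"),s);pickle.dump((c,s),open("w1.pkl","wb"));cv2.imwrite("pics/w1.png",c["pixels"][...,::-1]);print(s["ee_pos"],s["qpos"],s["dq"])
E
```

```text
clock: 2.15
ee_pos: [407.2, 225.5, 195.4]
ee_rot: [0.79, 0.613, -0.0, -0.0]
force: [1.3, 0.3, -1.0]
width: 90.9
[407.24526314 225.51542704 195.41663044] [ 0.00574184  0.25222655 -0.65918725  2.02421004  0.19152006  0.92538839
 -1.00430504] [-0.51133508  0.19200448 -0.13812583 -0.19178858  0.1845246   0.06948289
 -0.52542633]
```

View pics/w1.png

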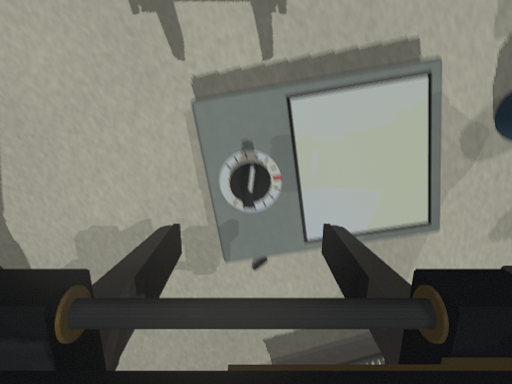

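The wrist view shows the dial at about (251,181), the red mark at (278,178) and the white pointer running up to about (252,167). I'll take a settled picture and measure from that.

```bash
python3 - <<'E'
from plant import sense,read_camera
from h import *
for i in range(3): read_camera("top")
s=sense();c=wr(read_camera("wrist"),s);pickle.dump((c,s),open("w2.pkl","wb"));print(np.round(s["ee_pos"],1),np.abs(s["dq"]).max())
cv2.imwrite("pics/w2.png",cv2.resize(c["pixels"][130:230,200:300,::-1],None,fx=6,fy=6,interpolation=cv2.INTER_CUBIC))
px=c["pixels"].astype(int);seed=(365,150);ref=px[seed[1],seed[0]]
hsv=cv2.cvtColor(c["pixels"],cv2.COLOR_RGB2HSV);H,S,V=[hsv[...,i].astype(int) for i in range(3)]
m=(V>150); _,l=cv2.connectedComponents(m.astype(np.uint8));m=l==l[seed[1],seed[0]]
cs,_=cv2.findContours(m.astype(np.uint8),cv2.RETR_EXTERNAL,cv2.CHAIN_APPROX_NONE);ct=max(cs,key=cv2.contourArea).reshape(-1,2)
r=cv2.minAreaRect(np.array([ray(c,u,v,40)[:2] for u,v in ct],np.float32));print("panel",r)
roi=np.zeros_like(m);roi[140:220,212:290]=1
for nm,mm,z in(("red",((H<8)|(H>172))&(S>90)&(V>60)&roi,40),("dark",(V<60)&roi,63),("white",(V>125)&roi,40)):
    for A,b in blob(mm,6)[:4]:
        ys,xs=np.nonzero(b);print(nm,A,xs.mean().round(1),ys.mean().round(1),ray(c,xs.mean(),ys.mean(),z).round(1),"bbox",xs.min(),xs.max(),ys.min(),ys.max())
E
```

```text
[408.5 222.6 195.3] 0.02899453725035749
panel ((538.1240844726562, 212.47238159179688), (166.6905517578125, 145.79542541503906), 84.83499908447266)
red 32 276.3 177.1 [439.6 221.5  40. ] bbox 272 280 175 179
dark 1235 249.0 183.2 [408.4 227.6  63. ] bbox 229 269 162 207
white 1311 249.2 181.9 [407.6 223.9  40. ] bbox 218 280 150 211
white 75 250.3 179.0 [409.6 227.   40. ] bbox 248 253 168 190
white 18 212.4 215.1 [354.2 195.3  40. ] bbox 212 214 209 219
white 9 247.3 159.9 [412.  249.4  40. ] bbox 244 251 159 160
```

View pics/w2.png

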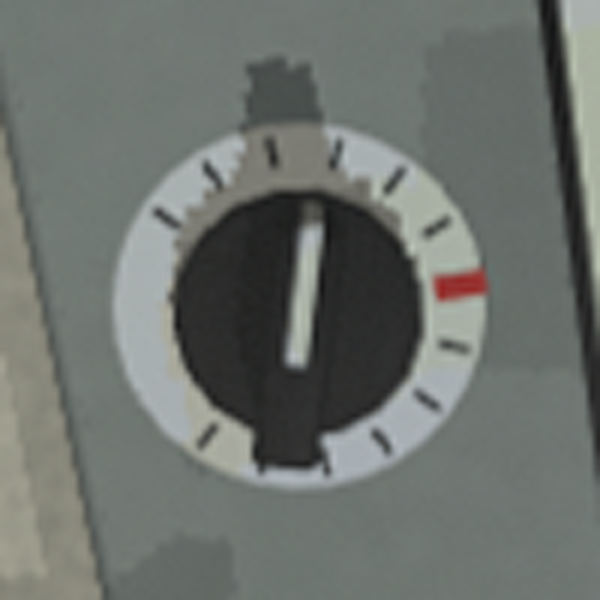

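```bash
python3 - <<'E'
from h import *
c,s=pickle.load(open("w2.pkl","rb"))
f=lambda x,y:ray(c,200+(x+.5)/6-.5,130+(y+.5)/6-.5,75)[:2]
a,b=f(296,365),f(314,205);print(a,b,np.linalg.norm(b-a),np.degrees(np.arctan2(*(b-a)[::-1])))
a,b=f(262,465),f(325,465);print("foot end",a,b)
px=c["pixels"].astype(int);m=(px.min(2)>110);m2=np.zeros_like(m);m2[163:193,244:257]=1;b=blob(m&m2)[0][1]
P=np.array([ray(c,x,y,75)[:2] for y,x in zip(*np.nonzero(b))]);w,V=np.linalg.eigh(np.cov(P.T));print(P.mean(0),np.degrees(np.arctan2(V[1,1],V[0,1])),P[:,1].min(),P[:,1].max())
E
python3 go.py 408.2 224 55 78.5
```

```text
[407.17199464 222.65770395] [417.30261765 249.21207421] 28.421191073756106 69.11790081448284
foot end [396.64434631 206.371458  ] [407.51688982 203.55445267]
[411.77586864 234.55095638] 68.6676790117227 222.80961917100228 246.18973448123901
clk 2.4 pos [408.8 221.7 195.3] yaw 75.34 zdir [-5.e-04 -1.e-03 -1.e+00] w 91.3 F [ 0.2 -0.4  0.9] q7 [ 0.01  0.25 -0.65  2.03  0.19  0.93 -1.  ]
shift [ 0.045 -0.024  2.805] turn [-0.002  0.008 -0.395]
```

```bash
python3 -m jog '[[[0.02,-0.01,0.4,0,0,0.2,91],[0.03,-0.02,0.9,0,0,0.4,91],[0.045,-0.024,1.4,0,0,0.6,91],[0.045,-0.024,1.9,0,0,0.79,91],[0.045,-0.024,2.3,0,0,0.79,91],[0.045,-0.024,2.6,0,0,0.79,91],[0.045,-0.024,2.8,0,0,0.79,91],[0.045,-0.024,2.8,0,0,0.79,91],[0.045,-0.024,2.8,0,0,0.79,91],[0.045,-0.024,2.8,0,0,0.79,91]]]'; python3 go.py 408.2 224 55 69
```

```text
clock: 3.4
ee_pos: [408.9, 225.1, 56.3]
ee_rot: [0.824, 0.567, 0.001, 0.0]
force: [-0.2, -0.5, -0.3]
width: 91.2
clk 3.4 pos [408.9 225.1  56.3] yaw 69.04 zdir [ 1.4e-03  4.0e-04 -1.0e+00] w 91.2 F [-0.2 -0.5 -0.3] q7 [-0.14  0.48 -0.52  2.13  0.4   0.63 -1.3 ]
shift [-0.026 -0.004  0.026] turn [ 0.008 -0.006  0.005]
```

```bash
python3 -m jog '[[[0,0,0,0,0,0,60],[0,0,0,0,0,0,40],[0,0,0,0,0,0,25],[0,0,0,0,0,0,18],[0,0,0,0,0,0,14],[0,0,0,0,0,0,10],[0,0,0,0,0,0,5],[0,0,0,0,0,0,5],[0,0,0,0,0,0,5],[0,0,0,0,0,0,5]]]'; python3 go.py 408.2 224 55 -5; python3 - <<'E'
from plant import sense,read_camera
from h import *
s=sense();c=wr(read_camera("wrist"),s);cv2.imwrite("pics/w3.png",c["pixels"][100:350,130:380,::-1].repeat(2,0).repeat(2,1))
E
```

```text
clock: 4.4
ee_pos: [407.5, 225.3, 55.5]
ee_rot: [0.824, 0.567, -0.001, -0.0]
force: [-11.8, 5.3, 6.9]
width: 12.8
clk 4.4 pos [407.5 225.3  55.5] yaw 69.06 zdir [-0.0013  0.     -1.    ] w 12.8 F [-11.8   5.3   6.9] q7 [-0.14  0.48 -0.52  2.13  0.4   0.63 -1.3 ]
shift [-0.02   0.024  0.01 ] turn [-5.000e-03  8.000e-03  9.257e+00]
```

View pics/w3.png

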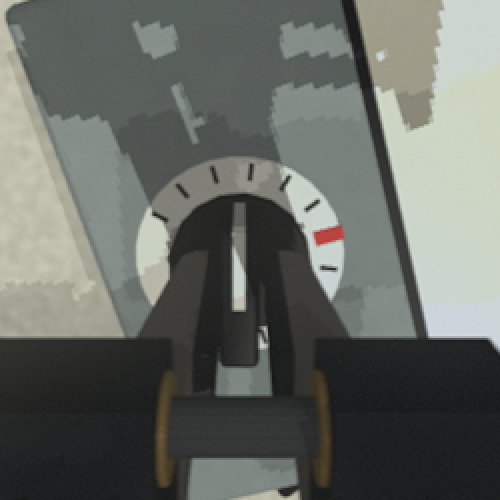

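```bash
python3 -m jog '[[[0,-0.02,0,0,0,0.4,5],[0,-0.03,0,0,0,1,5],[0,-0.03,0,0,0,1.6,5],[0,-0.03,0,0,0,2.2,5],[0,-0.03,0,0,0,2.8,5],[0,-0.03,0,0,0,3.4,5],[0,-0.03,0,0,0,4,5],[0,-0.03,0,0,0,4.6,5],[0,-0.03,0,0,0,5.1,5],[0,-0.03,0,0,0,5.1,5]]]'; python3 go.py 408.2 224 55 -5.1
```

```text
clock: 5.45
ee_pos: [406.5, 225.9, 55.5]
ee_rot: [0.97, 0.244, -0.0, 0.0]
force: [-0.9, 0.6, -0.4]
width: 11.7
clk 5.45 pos [406.5 225.9  55.5] yaw 28.29 zdir [-2.e-04 -1.e-04 -1.e+00] w 11.7 F [-0.9  0.6 -0.4] q7 [-0.29  0.44 -0.34  2.14  0.26  0.6  -1.89]
shift [0.013 0.05  0.011] turn [0.000e+00 2.000e-03 4.173e+00]
```

```bash
python3 -m jog '[[[0,0,0,0,0,0.4,5],[0,0,0,0,0,1,5],[0,0,0,0,0,1.6,5],[0,0,0,0,0,2.2,5],[0,0,0,0,0,2.8,5],[0,0,0,0,0,3.4,5],[0,0,0,0,0,3.8,5],[0,0,0,0,0,4.17,5],[0,0,0,0,0,4.17,5],[0,0,0,0,0,4.17,5]]]'; python3 go.py 408.2 224 55 -5.1;python3 - <<'E'
from plant import sense,read_camera
from h import *
s=sense();c=wr(read_camera("wrist"),s);cv2.imwrite("pics/w4.png",c["pixels"][100:350,130:380,::-1].repeat(2,0).repeat(2,1))
E
```

```text
clock: 6.45
ee_pos: [406.4, 226.1, 55.5]
ee_rot: [0.999, -0.043, -0.0, -0.0]
force: [-2.2, 2.2, 0.2]
width: 11.5
clk 6.45 pos [406.4 226.1  55.5] yaw -4.94 zdir [-4.e-04  4.e-04 -1.e+00] w 11.5 F [-2.2  2.2  0.2] q7 [-0.41  0.42 -0.2   2.15  0.15  0.58 -2.37]
shift [0.039 0.04  0.011] turn [-0.002  0.003  0.02 ]
```

View pics/w4.png

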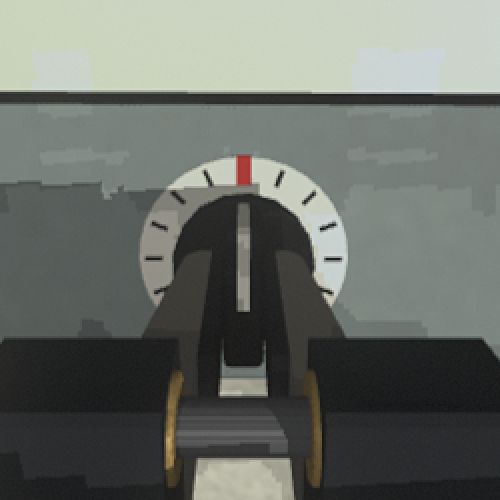

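The pointer at (243,255) lines up with the red mark at (243,168). I'll release and lift.

```bash
python3 -m jog '[[[0,0,0,0,0,0,30],[0,0,0,0,0,0,50],[0,0,0,0,0,0,70],[0,0,0,0,0,0,91],[0,0,-0.2,0,0,0,91],[0,0,-0.8,0,0,0,91],[0,0,-1.5,0,0,0,91],[0,0,-2.3,0,0,0,91],[0,0,-3,0,0,0,91],[0,0,-3,0,0,0,91]]]'; python3 - <<'E'
from plant import sense,read_camera
from h import *
for i in range(2):t=read_camera("top")
pickle.dump(t,open("t5.pkl","wb"))
s=sense();c=wr(read_camera("wrist"),s);pickle.dump((c,s),open("w5.pkl","wb"));cv2.imwrite("pics/w5.png",cv2.resize(c["pixels"][110:250,160:340,::-1],None,fx=4,fy=4,interpolation=cv2.INTER_CUBIC))
px=c["pixels"]
hsv=cv2.cvtColor(px,cv2.COLOR_RGB2HSV);H,S,V=[hsv[...,i].astype(int) for i in range(3)]
for A,b in blob(((H<8)|(H>172))&(S>90)&(V>60))[:2]:
    ys,xs=np.nonzero(b);print("red",A,xs.mean(),ys.mean(),ray(c,xs.mean(),ys.mean(),40))
E
python3 go.py 506 -136 220 10.2
```

```text
clock: 7.5
ee_pos: [409.4, 227.3, 210.9]
ee_rot: [0.999, -0.044, 0.004, -0.003]
force: [0.0, 0.4, -0.6]
width: 89.3
red 34 251.41176470588235 156.0 [438.67572343 222.13562175  40.        ]
clk 7.65 pos [406.4 225.3 205.4] yaw -5.08 zdir [-2.e-04 -4.e-04 -1.e+00] w 91.1 F [ 0.4 -0.3 -0.8] q7 [-0.36  0.18 -0.25  2.04  0.06  0.93 -2.29]
shift [ 2.626  7.021 -0.289] turn [ 0.003  0.002 -1.911]
```

View pics/w5.png

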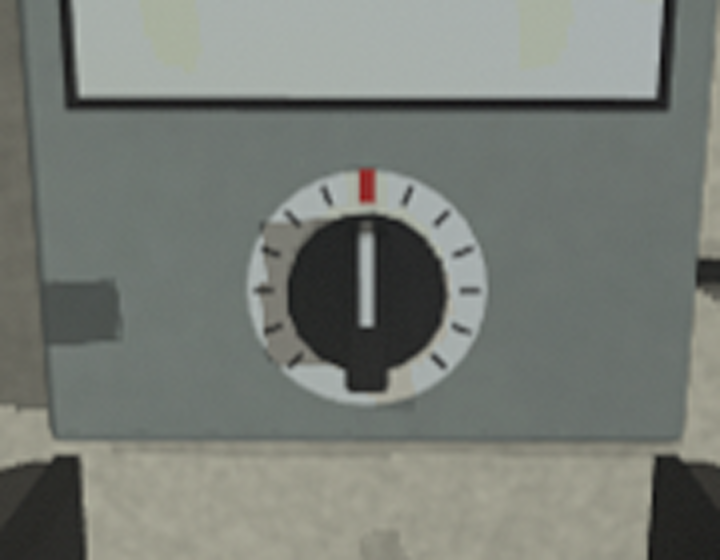

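The dial reads dead on: the pointer is at x≈366 in the zoom and the mark at x≈367. Next is the blue rack.

```bash
python3 -m jog '[[[0.25,0.7,-0.2,0,0,-0.2,91],[0.55,1.5,-0.3,0,0,-0.4,91],[0.9,2.4,-0.3,0,0,-0.7,91],[1.2,3.3,-0.3,0,0,-1,91],[1.55,4.2,-0.3,0,0,-1.2,91],[1.9,5.1,-0.3,0,0,-1.5,91],[2.25,6,-0.3,0,0,-1.7,91],[2.5,6.7,-0.3,0,0,-1.91,91],[2.63,7.02,-0.3,0,0,-1.91,91],[2.63,7.02,-0.3,0,0,-1.91,91]]]'; python3 - <<'E'
from plant import sense,read_camera
from h import *
for i in range(4):t=read_camera("top")
s=sense();c=wr(read_camera("wrist"),s);pickle.dump((c,s),open("w6.pkl","wb"));cv2.imwrite("pics/w6.png",c["pixels"][...,::-1])
px=c["pixels"]
hsv=cv2.cvtColor(px,cv2.COLOR_RGB2HSV);H,S,V=[hsv[...,i].astype(int) for i in range(3)]
b=blob((H>105)&(H<125)&(S>140)&(V>60))[0][1];ys,xs=np.nonzero(b)
P=np.array([ray(c,x,y,102)[:2] for y,x in zip(ys,xs)],np.float32);w,Vv=np.linalg.eigh(np.cov(P.T))
print("bar",b.sum(),xs.mean(),ys.mean(),P.mean(0),np.degrees(np.arctan2(Vv[1,1],Vv[0,1])),cv2.minAreaRect(P),np.median([dep(c,x,y)[2] for x,y in zip(xs,ys)]))
E
python3 go.py 506 -136 220 10.2
```

```text
clock: 8.65
ee_pos: [505.7, -138.3, 218.6]
ee_rot: [0.996, 0.086, -0.002, 0.0]
force: [-0.2, -0.6, 0.7]
width: 91.1
bar 942 253.72823779193206 187.93205944798302 [ 510.30142 -136.37892] -170.07579879824385 ((507.2773132324219, -137.32012939453125), (98.09619903564453, 10.616127014160156), 10.223647117614746) 103.15830429834773
clk 8.9 pos [ 506.3 -133.7  220.1] yaw 10.35 zdir [-1.1e-03  7.0e-04 -1.0e+00] w 91.0 F [ 0.2 -0.   0.2] q7 [ 0.18  0.25  0.02  1.91 -0.01  0.99 -1.19]
shift [-0.013  0.044  0.002] turn [-0.006  0.007  0.018]
```

View pics/w6.png

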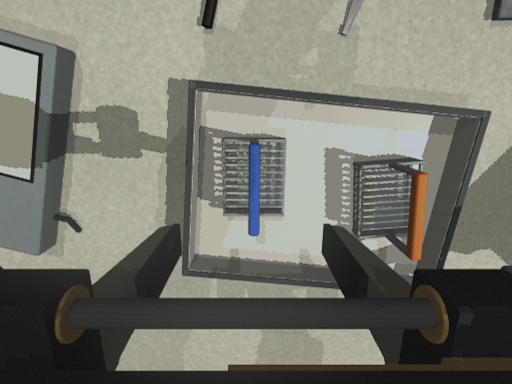

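```bash
python3 -m jog '[[[0,0.06,0,0,0,0,91],[0,0.06,0.4,0,0,0,91],[0,0.06,0.9,0,0,0,91],[0,0.06,1.4,0,0,0,91],[0,0.06,1.8,0,0,0,91],[0,0.06,2.1,0,0,0,91],[0,0.06,2.1,0,0,0,91],[0,0.06,2.1,0,0,0,91],[0,0.06,2.1,0,0,0,91],[0,0.06,2.1,0,0,0,91]]]'; python3 go.py 507 -136.8 76 10.1
```

```text
clock: 9.9
ee_pos: [507.9, -138.6, 116.6]
ee_rot: [0.996, 0.089, 0.001, 0.0]
force: [0.1, 0.6, -0.0]
width: 91.4
clk 9.9 pos [ 507.9 -138.6  116.6] yaw 10.21 zdir [ 1.9e-03 -4.0e-04 -1.0e+00] w 91.4 F [ 0.1  0.6 -0. ] q7 [ 0.19  0.39  0.02  1.99 -0.01  0.76 -1.18]
shift [-0.012 -0.039  0.812] turn [ 0.005 -0.013  0.013]
```

```bash
python3 -m jog '[[[0,-0.02,0.2,0,0,0,91],[0,-0.02,0.5,0,0,0,91],[0,-0.02,0.75,0,0,0,91],[0,-0.02,0.8,0,0,0,91],[0,-0.02,0.8,0,0,0,80],[0,-0.02,0.8,0,0,0,65],[0,-0.02,0.8,0,0,0,50],[0,-0.02,0.8,0,0,0,40],[0,-0.02,0.8,0,0,0,32],[0,-0.02,0.8,0,0,0,26]]]'; python3 -m jog '[[[0,0,0,0,0,0,22],[0,0,0,0,0,0,18],[0,0,0,0,0,0,15],[0,0,0,0,0,0,12],[0,0,0,0,0,0,9],[0,0,0,0,0,0,5],[0,0,0,0,0,0,5],[0,0,0,0,0,0,5],[0,0,0,0,0,0,5],[0,0,0,0,0,0,5]]]'; python3 go.py 507 -136.8 76 10.1;python3 - <<'E'
from plant import sense,read_camera
from h import *
s=sense();c=wr(read_camera("wrist"),s);cv2.imwrite("pics/w7.png",c["pixels"][...,::-1])
E
```

```text
clock: 10.9
ee_pos: [507.1, -137.6, 75.8]
ee_rot: [0.996, 0.089, 0.0, 0.0]
force: [0.1, -0.2, 0.1]
width: 45.0
clock: 11.9
ee_pos: [507.0, -137.6, 75.5]
ee_rot: [0.996, 0.089, -0.0, 0.0]
force: [0.3, 0.6, -1.6]
width: 11.7
clk 11.9 pos [ 507.  -137.6   75.5] yaw 10.2 zdir [-1.e-04 -1.e-04 -1.e+00] w 11.7 F [ 0.3  0.6 -1.6] q7 [ 0.19  0.45  0.02  2.01 -0.01  0.68 -1.18]
shift [ 0.003 -0.015 -0.009] turn [0.    0.001 0.012]
```

View pics/w7.png

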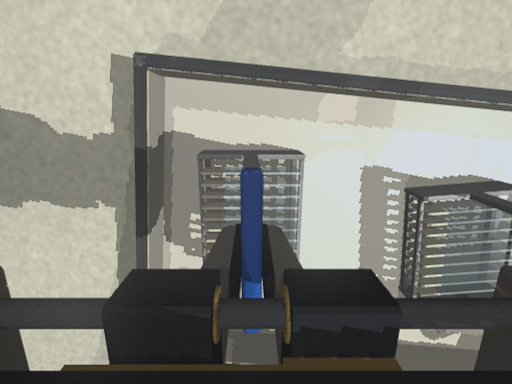

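The bar is gripped (width 11.7 mm, bar at u≈252). Lifting now.

```bash
python3 -m jog '[[[0,0,-0.05,0,0,0,5],[0,0,-0.15,0,0,0,5],[0,0,-0.35,0,0,0,5],[0,0,-0.65,0,0,0,5],[0,0,-1,0,0,0,5],[0,0,-1.4,0,0,0,5],[0,0,-1.8,0,0,0,5],[0,0,-2.2,0,0,0,5],[0,0,-2.5,0,0,0,5],[0,0,-2.7,0,0,0,5]]]'; python3 -m jog '[[[0,0,0,0,0,0,5],[0,0,0,0,0,0,5],[0,0,0,0,0,0,5],[0,0,0,0,0,0,5],[0,0,0,0,0,0,5],[0,0,0,0,0,0,5],[0,0,0,0,0,0,5],[0,0,0,0,0,0,5],[0,0,0,0,0,0,5],[0,0,0,0,0,0,5]]]';python3 - <<'E'
from plant import sense,read_camera
from h import *
for n in("side","wrist"): c=read_camera(n);cv2.imwrite(f"pics/{n}8.png",c["pixels"][...,::-1])
E
python3 go.py 538.1 212.8 211 -5.1
```

```text
clock: 12.95
ee_pos: [507.5, -137.7, 212.7]
ee_rot: [0.996, 0.089, 0.001, 0.0]
force: [0.6, -0.5, -2.0]
width: 11.6
clock: 13.95
ee_pos: [507.0, -137.6, 210.6]
ee_rot: [0.996, 0.089, -0.0, 0.0]
force: [-0.2, 0.3, -1.2]
width: 11.3
clk 14.05 pos [ 507.  -137.6  210.6] yaw 10.2 zdir [ 0.e+00 -1.e-04 -1.e+00] w 11.6 F [-0.6 -0.3 -2.1] q7 [ 0.18  0.26  0.02  1.91 -0.01  0.97 -1.18]
shift [ 1.852 -6.786 -0.008] turn [ 0.    -0.     1.912]
```

View pics/side8.png

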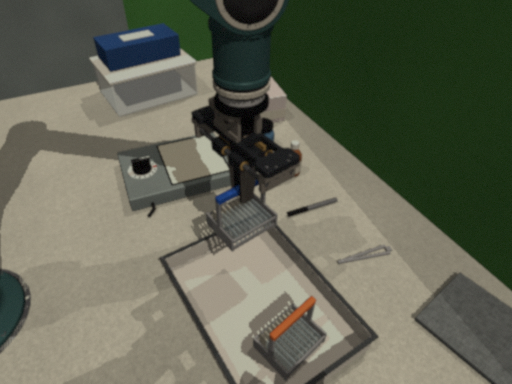

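View pics/wrist8.png

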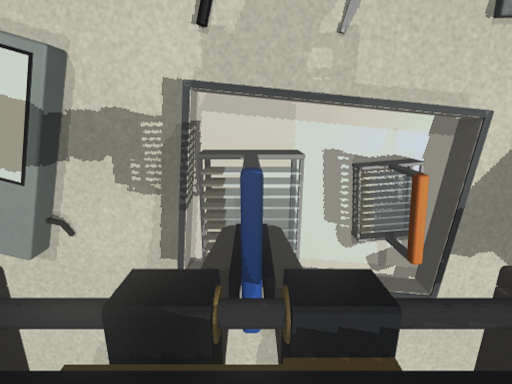

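The rack is clear and level: its wrist view hasn't changed since the grasp. Carrying it to the panel.

```bash
python3 -m jog '[[[0.02,-0.08,0,0,0,0.02,5],[0.07,-0.25,0,0,0,0.07,5],[0.14,-0.5,0,0,0,0.14,5],[0.23,-0.85,0,0,0,0.23,5],[0.34,-1.25,0,0,0,0.34,5],[0.46,-1.7,0,0,0,0.46,5],[0.6,-2.2,0,0,0,0.6,5],[0.74,-2.7,0,0,0,0.75,5],[0.87,-3.2,0,0,0,0.9,5],[1,-3.7,0,0,0,1.03,5]]]'; python3 -m jog '[[[0.01,-0.5,0,0,0,0.13,5],[0.02,-1,0,0,0,0.27,5],[0.03,-1.45,0,0,0,0.4,5],[0.04,-1.85,0,0,0,0.52,5],[0.05,-2.2,0,0,0,0.62,5],[0.05,-2.5,0,0,0,0.71,5],[0.05,-2.75,0,0,0,0.78,5],[0.05,-2.9,0,0,0,0.84,5],[0.05,-2.97,0,0,0,0.87,5],[0.05,-3,0,0,0,0.88,5]]]'; python3 -m jog '[[[0,0,0,0,0,0,5],[0,0,0,0,0,0,5],[0,0,0,0,0,0,5],[0,0,0,0,0,0,5],[0,0,0,0,0,0,5],[0,0,0,0,0,0,5],[0,0,0,0,0,0,5],[0,0,0,0,0,0,5],[0,0,0,0,0,0,5],[0,0,0,0,0,0,5]]]';python3 go.py 538.1 212.8 211 -5.1
```

```text
clock: 15.05
ee_pos: [523.3, 55.4, 210.6]
ee_rot: [1.0, 0.017, 0.0, -0.0]
force: [0.4, 1.1, -1.3]
width: 11.2
clock: 16.05
ee_pos: [520.7, 203.6, 210.5]
ee_rot: [0.999, -0.044, -0.0, 0.0]
force: [-0.3, -1.3, -1.4]
width: 11.6
clock: 17.05
ee_pos: [520.8, 203.4, 210.6]
ee_rot: [0.999, -0.044, 0.0, 0.0]
force: [0.3, -0.4, -2.1]
width: 11.6
clk 17.05 pos [520.8 203.4 210.6] yaw -5.08 zdir [ 0. -0. -1.] w 11.6 F [ 0.3 -0.4 -2.1] q7 [-0.34  0.33 -0.11  1.83  0.04  0.99 -2.13]
shift [ 0.327 -0.218 -0.009] turn [ 0.    -0.     0.002]
```

```bash
python3 -m jog '[[[0.03,-0.02,0,0,0,0,5],[0.09,-0.06,0,0,0,0,5],[0.17,-0.11,0,0,0,0,5],[0.25,-0.16,0,0,0,0,5],[0.3,-0.2,0,0,0,0,5],[0.33,-0.22,0,0,0,0,5],[0.33,-0.22,0,0,0,0,5],[0.33,-0.22,0,0,0,0,5],[0.33,-0.22,0,0,0,0,5],[0.33,-0.22,0,0,0,0,5]]]';python3 go.py 538.1 212.8 211 -5.1;python3 - <<'E'
from plant import sense,read_camera
from h import *
s=sense()
for n in("side","wrist","top"):
    c=read_camera(n);cv2.imwrite(f"pics/{n}9.png",c["pixels"][...,::-1])
    if n=="wrist": wr(c,s)
    pickle.dump(c,open(f"{n}9.pkl","wb"))
    hsv=cv2.cvtColor(c["pixels"],cv2.COLOR_RGB2HSV);H,S,V=[hsv[...,i].astype(int) for i in range(3)]
    for A,b in blob((H>105)&(H<125)&(S>140)&(V>60),10)[:3]:
        ys,xs=np.nonzero(b);D=np.array([dep(c,x,y) for x,y in zip(xs,ys)])
        print(n,A,xs.mean().round(),ys.mean().round(),D.min(0).round(1),D.max(0).round(1),np.median(D,0).round(1))
E
```

```text
clock: 18.05
ee_pos: [538.2, 212.8, 210.6]
ee_rot: [0.999, -0.044, -0.0, 0.0]
force: [-0.4, -0.1, -1.3]
width: 12.0
clk 18.05 pos [538.2 212.8 210.6] yaw -5.08 zdir [-0.e+00 -1.e-04 -1.e+00] w 12.0 F [-0.4 -0.1 -1.3] q7 [-0.35  0.36 -0.11  1.78  0.04  1.01 -2.13]
shift [-0.001  0.    -0.008] turn [0.    0.    0.002]
side 560 124.0 40.0 [422.6 624.9 186.2] [644.4 758.6 195.8] [482.  665.8 193. ]
side 43 200.0 89.0 [552.5 200.9 227.3] [581.8 208.5 238.5] [569.7 203.1 233.8]
side 38 167.0 94.0 [487.  208.  227.8] [503.6 214.1 239.1] [494.3 210.7 234.7]
wrist 2481 251.0 234.0 [513.3 202.4 235.6] [614.3 219.6 382.2] [553.2 210.7 238.8]
wrist 54 251.0 330.0 [488.8 211.5 236.8] [493.2 220.7 240.1] [491.6 216.4 238.6]
top 60 146.0 222.0 [489.2 209.6 229.7] [512.2 219.5 240.5] [499.7 213.1 236.2]
```

View pics/side9.png

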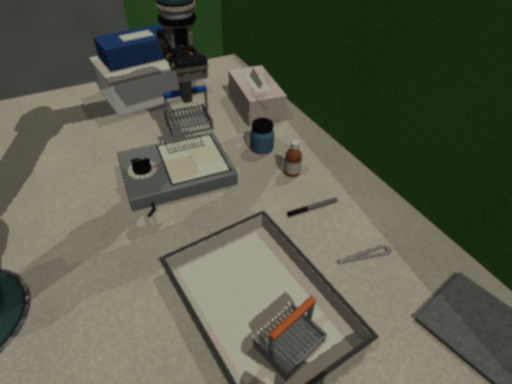

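View pics/top9.png

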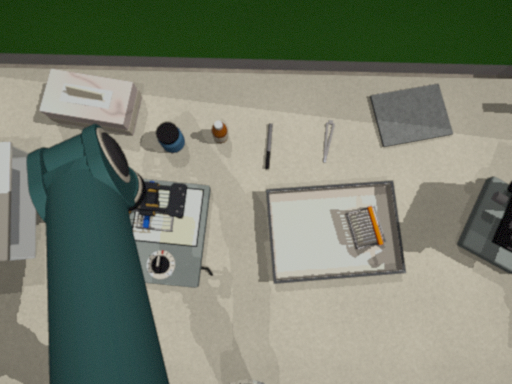

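View pics/wrist9.png

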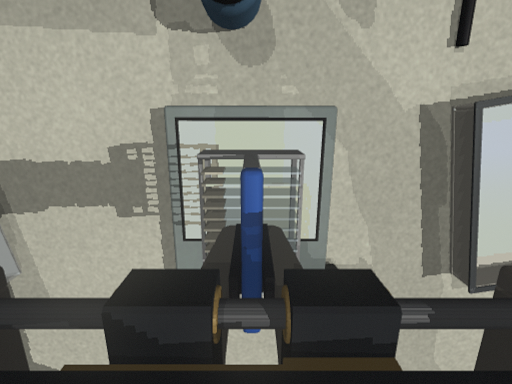

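```bash
python3 - <<'E'
from h import *
c=pickle.load(open("top9.pkl","rb"))
cv2.imwrite("pics/t9z.png",cv2.resize(c["pixels"][170:300,115:220,::-1],None,fx=4.6,fy=4.6,interpolation=cv2.INTER_CUBIC))
E
```

```text
(no output)
```

View pics/t9z.png

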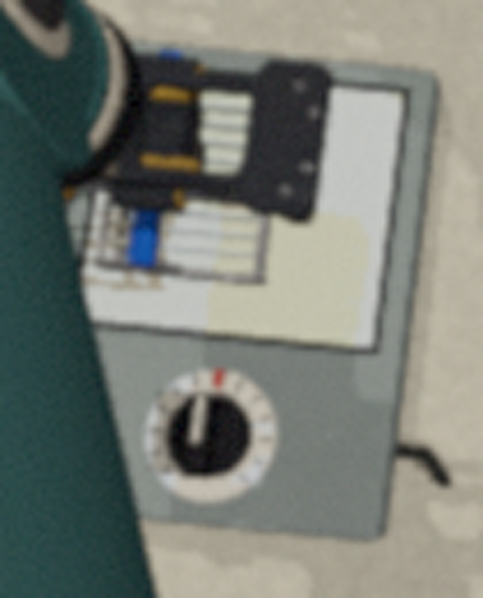

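The pointer runs parallel to the panel's side edges. Its sideways offset from the mark is parallax, since the bar top sits 35 mm higher. Everything checks out, so I'm handing in.

```bash
python3 - <<'E'
from plant import sense,close_job
import numpy as np
s=sense();print(s["clock"],np.round(s["ee_pos"],1),np.abs(s["dq"]).max(),s["width"]);print(close_job())
E
```

```text
18.2 [538.2 212.8 210.6] 0.002515433728442352 11.361226236396183
the job is handed in; nothing more can be done
None
```

I turned the dial about 74° to the red mark and let go. I then lifted the blue rack straight up out of the tray and carried it over the middle of the panel. I handed in at 18.2 s with the rack still held.

- **Dial:** the wrist view after release showed the pointer on the mark, within about 1 pixel in the 4x zoom. The last top view agreed once parallax is allowed for.
- **Rack:** the tool was at (538.2, 212.8), against a measured panel centre of (538.1, 212.5), vertical and motionless, with the grip at 11.4 mm. The bar's top measured about 237 mm high, which puts the underside about 140 mm up, or 100 mm above the panel.
- **Other things on the bench:** the orange rack, jar, bottle, pen and tweezers look unmoved in the final pictures.
- **Side force on the dial:** closing on the bar pushed sideways with about 13 N from an offset of 1–2 mm. I corrected this before turning.
- **Disagreements:** pose readings taken while the arm was still moving were off by several mm, so one carry move stopped about 20 mm short of the panel's middle; I corrected it. No check failed.

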